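# Jack up the marked end of a carving blank and hold it

## Task

Jack up the marked end of the roughed-out wooden lion and hold it there while I slide the packing piece in over the near bearer. Press the yellow release knob on the jack right down until the saddle has dropped fully, slide the jack along the table until the saddle is centred under the red lift mark, then pump the handle with full strokes, letting it come right up after each, until the mark has risen at least 15 mm. Finish on a down stroke and stay there holding the handle fully down, with that end carried by the saddle alone; keep your hands off the wood and leave the other things on the table where they are.

Things in the scene. Friction and masses are not known exactly. Their poses are not given: they have to be found in the camera images.
- jack: Ratchet toe jack, 1.7 kg, loose on the table. Origin on its underside, +x towards toe and saddle, +z up. Black base plate 8 mm thick, 90 mm wide (y), x = -125 to +148 mm. Blue column 46 mm (x) by 50 mm (y), centred on x = 30, y = 0, top at z = 150 mm; its side faces (y = +-25 mm) are bare, to grip near the top from above and slide the jack. Pump handle behind it (-x), toe in front (+x).
- column_top (a point): Centre of the top face of the jack's blue column (jack frame x = 30, y = 0, z = 150 mm).
- release_top (a point): Top centre of the yellow release knob, 24 mm across, 8 mm thick, on a stem in the column's top. Stands 16 mm above the column top when out and 4 mm when fully pressed.
- release (a joint): Travel of the release knob straight down into the column, m: 0 = out, 0.012 = fully in. Sprung back out, about 2 N at first, 6 to 12 N near the bottom. Between 0.006 and 0.009 it frees the ratchet (with the handle up) and the toe drops by its own weight to its lowest position.
- saddle (a point): Centre of the top of the round saddle (36 mm rubber pad on a 40 mm steel disc) at the end of the toe: jack frame x = 118, y = 0, z = 45 mm with the toe fully down; 65 mm ahead of the column's front face. The toe's arm is 34 mm wide and reaches to x = 143 mm.
- toe_lift (a joint): Height of toe and saddle above lowest, m, 0 to 0.046. Ratchet notches near 0.009, 0.019, 0.029, 0.039 hold it. Starts in the second or third notch, too high to go under the blank. From lowest, full strokes raise it to about 0.013, 0.022, 0.031, 0.041; it settles onto the notch below as the handle comes up. Strokes under nine tenths may not catch. A fifth stroke stops at the top.
- pump_handle: Pump handle: a 14 mm steel bar on a cross pivot just behind the column at jack frame x = -1, z = 100 mm, pointing to -x (away from the saddle), with a black rubber grip 36 mm wide, 18 mm thick, from 75 to 160 mm from the pivot. Origin on the pivot.
- grip_top (a point): On the upper face of the rubber grip, 120 mm along the handle from the pivot and 9 mm above its axis. Jack frame x = -102, z = 165 mm with the handle up; x = -121, z = 103 mm with it fully down. Press here with closed fingers.
- pump (a joint): Swing of the pump handle, rad: 0 = up at rest (29 degrees above level), 0.55 = fully down on its stop (3 degrees below level). Sprung back up; pressing it at grip_top takes about 3 N at first, 8 N unloaded and up to about 16 N under the blank.
- blank: Roughed-out lion carving, light wood, about 2.8 kg, lying loose across the two bearers. Plinth 320 mm long (x) by 150 mm (y) by 70 mm high, lion up to 200 mm above the underside. Origin: centre of the plinth's underside, 58 mm above the table; +x points along it away from the marked end. The end face near the mark is at x = -160 mm. The lion leaves the last 85 mm of plinth at that end bare.
- lift_point (a point): Lift point on the underside of the plinth, on its centre line, 40 mm in from the marked end (blank frame x = -120, y = 0, z = 0). A 28 mm red spot on the plinth's top lies straight above it (70 mm higher), with red stripes 10 mm wide down both long sides and the middle of the end face. Starts 58 mm above the table, 13 mm above the lowered saddle.
- bearer_near: Dark wooden bearer under the blank nearest the marked end, 40 mm wide, 200 mm long, 58 mm high, fixed. Origin: centre of its underside; it crosses the blank at blank x = -35 mm, leaving 105 mm of the blank overhanging at the marked end.
- bearer_far: Like bearer_near, fixed, at blank x = +115 mm; the blank pivots on it when the marked end is raised.
- far_rest (a point): Point on the blank's underside that lies over the middle of the far bearer at the start.
- far_top (a point): Middle of the top of the far bearer, 58 mm above the table.
- packer: Loose plywood packing piece, 120 x 60 x 8 mm, to be slid in by someone else later. Leave it alone.
- mallet: Loose carver's mallet, black head 64 mm across and 110 mm long, handle 200 mm. Leave it alone.
- gouge_a: Loose carving gouge with a brown handle, 235 mm long. Leave it alone.
- gouge_b: Loose carving gouge with a black handle, 235 mm long. Leave it alone.
- offcut: Loose dark offcut, 190 x 55 x 38 mm. Leave it alone.
- brush: Loose flat dusting brush, 170 mm long. Leave it alone.
- small_lion: Loose small carving, 100 x 60 x 100 mm. Leave it alone.
Mind the look-alikes: they are no part of the job. Leave any green look-alike of the bearer_far alone.

How it is judged:
On the way, in this order (a step that is already met when the one before it is completed fails the run):
1. the release knob is pressed fully in and the saddle has dropped fully (value of joint release above 0.0095 m and value of joint toe_lift below 0.002 m), for 0.1 s.
2. the lowered saddle stands under the red lift mark (within 12 mm) (horizontal distance between saddle and lift_point below 0.012 m and value of joint toe_lift below 0.003 m), for 0.3 s.
3. pumped: at least two notches up, with the handle come back up (value of joint toe_lift above 0.015 m and value of joint pump below 0.1 rad), for 0.1 s.
At the end, for the whole second after the job is handed in: Robot still pressing the handle (over 1.5 N), within 0.05 rad of its stop; lift point raised 15 mm or more, on the saddle (within 15 mm in plan), clear of the near bearer, untouched by the robot, still, and within 20 mm of its place on the far bearer; jack flat (value of joint pump above 0.5 rad and contact force between any of the fingers, the arm and pump_handle above 1.5 N and height (world z) of lift_point above 0.073 m and horizontal distance between saddle and lift_point below 0.015 m and contact force between jack and blank above 4 N and contact force between blank and bearer_near below 0.2 N and contact force between each of the arm, the fingers and blank below 0.2 N and horizontal distance between far_rest and far_top below 0.02 m and angle between jack's own z axis and vertical below 0.06 rad and linear speed of blank below 0.02 m/s); the arm keeps its last pose, push and grip.
It fails at once if the robot pushes or lifts the blank itself (contact force between any of the fingers, the arm and blank above 3 N).
It fails at once if the blank is shoved along its bearers by more than 30 mm (horizontal distance between far_rest and far_top above 0.03 m).
It fails at once if another thing on the table is moved more than 25 mm (distance of any of packer, mallet, gouge_a, gouge_b, offcut, brush, small_lion from where it was at the start of the episode above 0.025 m).
It also fails if it takes over 64 s, if anything falls off the work surface, if the arm or the gripper's body presses on something with over 40 N, if the wrist force passes 120 N, or if a joint passes its speed limit or range.

## Robot

A 6-joint arm with a two-finger parallel gripper is mounted at the origin on the work surface. World frame = base frame: x ahead of the robot, y to its left, z up, the work surface at z = 0. Lengths are in m, angles in rad, forces in N, time in s.
With the tool pointing down it reaches from about 0.25 to 0.725 m from the base axis. Payload 4 kg.
Tool frame: the origin (TCP) lies midway between the tips of the shut fingers; the grasp point (between the pads) lies 19 mm behind it; x points along the fingers, y is the direction in which the jaws open and shut, and the axes are right-handed (so a half turn about x gives the same grasp; the last joint's range is limited). The gripper opens to 85 mm and grips with 20 to 120 N. Pads are 22 mm wide; open, the fingers measure 114 mm over their backs; the gripper's body (76 mm by 85 mm) begins 54 mm behind the grasp point. The pads swing forward as they close: fully open they stand 13 mm farther back than shut.
Start: joints at [-1.293, 0.241, 0.005, 1.335, 0, 1.571], TCP at [0.137, -0.481, 0.231] pointing down, gripper open.
Joint ranges: [-2.72, 2.72], [-1.05, 1.87], [-1.09, 1.28], [-1.99, 2.15], [-1.42, 1.44], [-3.14, 3.14]. Speed limits (rad/s): [2.79, 2.79, 3.14, 3.14, 3.14, 3.14].

## Interface

Orientations are given as a unit quaternion [x, y, z, w].
In Python, from workcell import * gives the robot as it stands.
- The arm moves only by the tool play_rows, never from a script. Its argument "plan" is a list of rows, each a list of 7 numbers: the shift along the tool's x, y, z in mm, then the turn, a rotation vector about the tool's x, y, z in rad, then the closure, from -1 (fully open) to 1 (shut). In form: [[x, y, z, rx, ry, rz, grip], ...]. A call has 1 to 20 rows; each row shifts and turns the commanded pose from where the row before left it, along the tool's axes as they then stand; what a row does not reach is not made up. A row lasts 1/12 s, in which the tool goes at most 41.7 mm and 7.16 degrees, less where a joint would pass 70% of its speed; a pose out of reach is approached as far as the arm can. A call with a gripper value outside its range is refused whole. The fingers move at their own pace and stop on an object; the grip force is fixed at half the most. Time passes only in rows, so rows that do not move let the fingers close. It gives the time, the measured TCP pose, the force and the opening at its end, in the units of the state.
- get_obs(): the state, without advancing time (a new reading comes with each control period).
- camera(name): name is "scene" or "top" or "wrist"; returns a dict with "frame" (384x512x3 uint8, red, green, blue), "depth" (384x512 float32, m along the optical axis (not along the pixel's ray), 0 where there is no reading), "fx", "fy", "cx", "cy" (pixels), "distortion" ([k1, k2, p1, p2, k3] as OpenCV has them; the pictures are not rectified), "camera_from_world" (4x4, takes a point from world to camera coordinates). Camera axes: x right, y up, looking along -z (the intrinsics and any distortion apply to the point x, -y, -z); pixel columns grow to the right and rows downward; lengths in m; the calibration is good to about 2 mm. A picture is of the moment at which its call begins.
- job_done(): hands the job in, once; it reports no verdict.
Trained networks look in a picture, given as the dict that the camera call returned (one of the last four; its "shot" number tells which), for a name from the list of things; names that differ only in an ending like _2 or _b are one class to them, and where a whole thing is asked for, a point or a joint stands for the part that bears it (a point fixed in the world has none). Each returns a list of dicts, best first, with "confidence" (0 to 1); they miss things now and then, are a little off and sometimes report something else, mostly with a low value. They report only what shows in the picture. A call takes as long as a camera call. They do not tell look-alikes from the thing itself.
- search_frame(thing, picture): "centre" ([x, y, z] in m, in world coordinates, good to about 4 mm: the middle of the surface that is visible of it).
- pinpoint(thing, picture): "centre" ([x, y, z] in m, in world coordinates, good to about 4 mm: a listed point, or the origin of a listed thing).
The state is a dict: "clock": time; "joint_pos": joint angles; "joint_vel": joint speeds; "tau": joint torques, N m; "eef_pos": TCP position; "tool_rot": TCP orientation; "ft_force": force on the tool from outside, world axes, zero at the start; "ft_torque": the same for the moment, N m; "grip_width": finger opening in m.
Only numpy, scipy, OpenCV 4.12 (cv2) and the standard library are available. Lean on these libraries where they do the work, as an engineer would, in place of code of your own. Each camera call takes 0.05 s, during which the arm holds its last target. There are 200 camera calls.

## Working session

There is one attempt and no reset: what is moved stays moved. The work goes in short steps, Python scripts to look and compute and a tool call to move; the robot and the scene stay as the last step left them, time stands still between calls to the robot, and variables do not carry over. Pictures are saved under pics/ and viewed, about 8 in all and at most 12, crops included, and the job is handed in when it is done.

Besides the shell and the picture viewer there is one more tool, called after "Request:" as name([rows], argument=value, ...), one row to a line, values as JSON. play_rows: Moves the arm, as the interface text tells. Its arguments: {"type":"object","properties":{"plan":{"type":"array","items":{"type":"array","items":{"type":"number"}}}},"required":["plan"]}

```bash
mkdir -p pics; cat > h.py <<'E'
from workcell import *
import numpy as np, cv2
from scipy.spatial.transform import Rotation as R
def save(p,n): cv2.imwrite('pics/'+n+'.png',cv2.cvtColor(p['frame'],cv2.COLOR_RGB2BGR))
def px(p,X):
    T=np.array(p['camera_from_world']); c=T[:3,:3]@np.array(X,float)+T[:3,3]
    K=np.array([[p['fx'],0,p['cx']],[0,p['fy'],p['cy']],[0,0,1]])
    o,_=cv2.projectPoints(np.array([[c[0],-c[1],-c[2]]]),np.zeros(3),np.zeros(3),K,np.array(p['distortion'],float)); return o.ravel()
def cloud(p):
    K=np.array([[p['fx'],0,p['cx']],[0,p['fy'],p['cy']],[0,0,1]]); d=p['depth']; h,w=d.shape
    u,v=np.meshgrid(np.arange(w),np.arange(h)); n=cv2.undistortPoints(np.stack([u,v],-1).reshape(-1,1,2).astype(float),K,np.array(p['distortion'],float)).reshape(h,w,2)
    c=np.stack([n[...,0]*d,-n[...,1]*d,-d],-1); T=np.array(p['camera_from_world'])
    X=(c-T[:3,3])@T[:3,:3]; X[d==0]=np.nan; return X
E
python3 - <<'E'
from h import *
np.set_printoptions(precision=4,suppress=True)
o=get_obs(); print(o)
t=camera('top'); s=camera('scene')
im=np.vstack([t['frame'],s['frame']])
save(t,'top0'); save(s,'scene0')
for n in ['jack','column_top','release_top','saddle','grip_top','pump_handle','blank','lift_point','bearer_near','bearer_far','packer','mallet','gouge_a','gouge_b','offcut','brush','small_lion']:
    for nm,p in(('top',t),('scene',s)):
        r=pinpoint(n,p); print(n,nm,[(np.round(q['centre'],3).tolist(),round(q['confidence'],2)) for q in r[:3]])
E
```

```text
{'clock': 0.0, 'joint_pos': array([-1.293 ,  0.2414,  0.0037,  1.3352, -0.    ,  1.5708]), 'joint_vel': array([ 0.0003, -0.0005,  0.0002,  0.0003,  0.0012,  0.0005]), 'tau': array([ -0.0004, -37.2318,  25.2408,   0.017 ,  -0.    ,   0.    ]), 'eef_pos': array([ 0.1369, -0.4802,  0.2304]), 'tool_rot': array([-0.7002, -0.0986,  0.7004, -0.0972]), 'ft_force': array([ 0.9002,  0.926 , -0.1589]), 'ft_torque': array([-0.0488,  0.0509, -0.0546]), 'grip_width': 0.08556224705797284}
jack top [([0.515, -0.211, -0.0], 0.56), ([0.706, -0.263, -0.001], 0.48), ([0.36, -0.308, 0.0], 0.23)]
jack scene []
column_top top [([0.512, -0.178, 0.152], 0.79)]
column_top scene [([0.512, -0.181, 0.151], 0.66)]
release_top top [([0.514, -0.178, 0.171], 0.63)]
release_top scene [([0.517, -0.178, 0.164], 0.45), ([0.766, 0.202, -0.002], 0.33)]
saddle top [([0.509, -0.089, 0.073], 0.83)]
saddle scene [([0.512, -0.091, 0.073], 0.79)]
grip_top top [([0.519, -0.313, 0.167], 0.91), ([0.512, -0.088, 0.072], 0.57)]
grip_top scene [([0.767, 0.203, -0.003], 0.32)]
pump_handle top [([0.516, -0.209, 0.098], 0.92)]
pump_hand
[... 676 characters left out ...]
362, -0.311, 0.001], 0.63), ([0.514, -0.209, 0.099], 0.59)]
gouge_a scene [([0.365, -0.306, 0.003], 0.73), ([0.706, -0.263, 0.002], 0.67), ([0.634, -0.442, -0.004], 0.28)]
gouge_b top [([0.708, -0.26, -0.002], 0.91), ([0.362, -0.311, 0.001], 0.63), ([0.514, -0.209, 0.099], 0.59)]
gouge_b scene [([0.365, -0.306, 0.003], 0.73), ([0.706, -0.263, 0.002], 0.67), ([0.634, -0.442, -0.004], 0.28)]
offcut top []
offcut scene [([0.363, 0.083, 0.002], 0.75), ([0.783, -0.106, -0.003], 0.42), ([0.71, -0.263, 0.002], 0.23)]
brush top [([0.638, -0.442, -0.002], 0.93)]
brush scene [([0.636, -0.442, 0.002], 0.78)]
small_lion top [([0.77, 0.207, -0.001], 0.66)]
small_lion scene [([0.766, 0.203, -0.001], 0.9)]
```

View pics/top0.png

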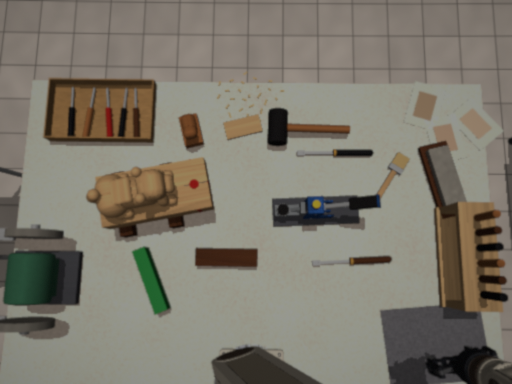

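View pics/scene0.png

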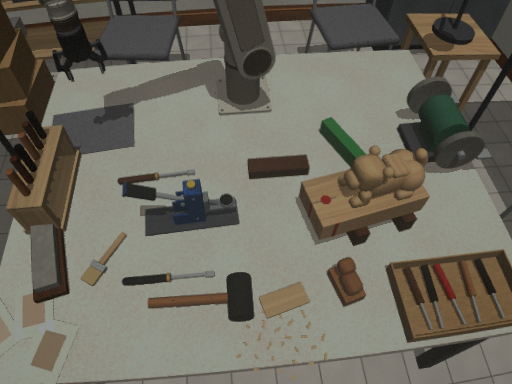

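```bash
cat > m.py <<'E'
from h import *
np.set_printoptions(precision=4,suppress=True)
def measure(p):
    X=cloud(p); hsv=cv2.cvtColor(p['frame'],cv2.COLOR_RGB2HSV).astype(int); H,S,V=hsv[...,0],hsv[...,1],hsv[...,2]
    def rep(n,m):
        q=X[m]; q=q[~np.isnan(q).any(1)]
        if len(q)<5: print(n,len(q)); return
        (c,s,a)=cv2.minAreaRect((q[:,:2]*1000).astype(np.float32)); print(n,len(q),'med',np.median(q,0),'rect',np.round(c,1),np.round(s,1),round(a,1))
    z=X[...,2]
    rep('red',((H<8)|(H>172))&(S>140)&(V>80)&(z>.11)&(z<.17))
    rep('yellow',(H>20)&(H<35)&(S>140)&(V>120)&(z>.145))
    rep('blue',(H>95)&(H<125)&(S>100)&(z>.14)&(z<.16))
    rep('plinth',(z>.118)&(z<.140)&(X[...,1]>.1)&(X[...,0]<.7)&(X[...,0]>.4))
    rep('base',(z>.003)&(z<.014)&(abs(X[...,0]-.515)<.07)&(X[...,1]<.0)&(X[...,1]>-.4)&(V<70))
if __name__=='__main__': measure(camera('top')); measure(camera('scene'))
E
python3 m.py
```

```text
red 61 med [0.5735 0.1732 0.128 ] rect [574.3 173.9] [22.5 23.6] 64.7
yellow 41 med [ 0.514  -0.1762  0.165 ] rect [ 513.6 -176.5] [17.  17.3] 89.9
blue 200 med [ 0.5078 -0.1731  0.1485] rect [ 414.4 -390.7] [530.2  58.6] 65.2
plinth 2777 med [0.5443 0.2113 0.1269] rect [522.8 422.6] [153.5 590.3] 12.1
base 1090 med [ 0.4964 -0.2225  0.007 ] rect [ 514.9 -195.2] [ 85.6 267.5] 2.8
red 67 med [0.5755 0.1738 0.1294] rect [576.  173.9] [25.6 23.2] 89.2
yellow 39 med [ 0.5173 -0.1778  0.1673] rect [ 517.5 -177.2] [16.2 18.2] 38.5
blue 184 med [ 0.5265 -0.175   0.1508] rect [ 518.7 -176.8] [46.7 45.1] 1.9
plinth 3241 med [0.5853 0.2196 0.1285] rect [522.5 422.1] [155.2 589.1] 12.2
base 1519 med [ 0.5347 -0.2371  0.0086] rect [ 516.9 -196.5] [ 90.8 271. ] 3.1
```

The top view shows the jack at about (315,208) with its saddle to the left at (283,210). The red spot is at (194,184). The green look-alike is at (150,280) and the offcut at (226,257). The networks and the colour/depth measurements agree on the jack, with the column at about (0.515,-0.177) and a yaw of about 93°. They also agree on the lift mark at (0.5745,0.174), with the blank's yaw about 102°.

```bash
cat > d.py <<'E'
from h import *
import sys
# usage: d.py x y z [jackyaw_deg]: tool-frame shift (mm) and turn to put TCP there, jaws along jack y
np.set_printoptions(precision=3,suppress=True)
o=get_obs(); q=R.from_quat(o['tool_rot']); M=q.as_matrix(); a=[float(v) for v in sys.argv[1:]]
print('t',round(o['clock'],2),'tcp',o['eef_pos'],'toolx',M[:,0],'jaw',M[:,1],'F',o['ft_force'],'w',round(o['grip_width'],4),'j',o['joint_pos'])
if len(a)>3:
    y=np.deg2rad(a[3]); 
    for s in(1,-1):
        j=s*np.array([-np.sin(y),np.cos(y),0]); G=np.column_stack([[0,0,-1],j,np.cross([0,0,-1],j)])
        D=R.from_matrix(G); print('turn',(q.inv()*D).as_rotvec(),'shift now',M.T@(np.array(a[:3])-o['eef_pos'])*1000,'shift after turn',G.T@(np.array(a[:3])-o['eef_pos'])*1000)
elif a: print('shift',M.T@(np.array(a[:3])-o['eef_pos'])*1000)
E
python3 d.py 0.5155 -0.177 0.24 92.9
```

```text
t 1.9 tcp [ 0.137 -0.481  0.231] toolx [-0. -0. -1.] jaw [ 0.274 -0.962  0.   ] F [ 0.359 -0.273  0.676] w 0.0854 j [-1.293  0.241  0.005  1.335 -0.     1.571]
turn [ 1.798  0.    -0.   ] shift now [  -8.708 -188.417 -447.192] shift after turn [  -8.7   -393.261  284.302]
turn [-1.344  0.     0.   ] shift now [  -8.708 -188.417 -447.192] shift after turn [  -8.7    393.261 -284.302]
```

Request:
play_rows([
  [0,0,0,-0.112,0,0,1],
  [0,0,0,-0.112,0,0,1],
  [0,0,0,-0.112,0,0,1],
  [0,0,0,-0.112,0,0,1],
  [0,0,0,-0.112,0,0,1],
  [0,0,0,-0.112,0,0,1],
  [0,0,0,-0.112,0,0,1],
  [0,0,0,-0.112,0,0,1],
  [0,0,0,-0.112,0,0,1],
  [0,0,0,-0.112,0,0,1],
  [0,0,0,-0.112,0,0,1],
  [0,0,0,-0.112,0,0,1],
])

```text
clock: 2.9
eef_pos: [0.1371, -0.4808, 0.2313]
tool_rot: [0.486, 0.514, -0.486, 0.514]
ft_force: [0.1, 0.8, 0.0]
grip_width: 0.0002
```

Request:
play_rows([
  [-1,26,-19,0,0,0,1],
  [-1,26,-19,0,0,0,1],
  [-1,26,-19,0,0,0,1],
  [-1,26,-19,0,0,0,1],
  [-1,26,-19,0,0,0,1],
  [-1,26,-19,0,0,0,1],
  [-1,26,-19,0,0,0,1],
  [-1,26,-19,0,0,0,1],
  [-1,26,-19,0,0,0,1],
  [0,26,-19,0,0,0,1],
  [0,26,-19,0,0,0,1],
  [0,26,-19,0,0,0,1],
  [0,26,-19,0,0,0,1],
  [0,26,-19,0,0,0,1],
  [0,26,-18,0,0,0,1],
  [0,0,0,0,0,0,1],
])

```text
clock: 4.23
eef_pos: [0.516, -0.1739, 0.2397]
tool_rot: [0.487, 0.514, -0.485, 0.514]
ft_force: [-0.2, -0.6, -0.6]
grip_width: -0.0001
```

```bash
python3 d.py 0.5155 -0.177 0.18 92.9; python3 - <<'E'
from h import *
w=camera('wrist'); save(w,'w1')
for n in ['release_top','column_top','saddle','grip_top']: print(n,[(np.round(q['centre'],4).tolist(),round(q['confidence'],2)) for q in pinpoint(n,w)[:2]])
E
python3 m.py
```

```text
t 4.23 tcp [ 0.516 -0.174  0.24 ] toolx [ 0.002  0.001 -1.   ] jaw [0.998 0.057 0.002] F [-0.157 -0.574 -0.567] w -0.0001 j [-0.326  0.325  0.142  1.386  0.002  1.188]
turn [-3.135  0.004 -0.002] shift now [59.741 -0.841  3.135] shift after turn [59.747  0.688 -3.061]
turn [ 0.006 -0.001 -0.002] shift now [59.741 -0.841  3.135] shift after turn [59.747 -0.688  3.061]
release_top [([0.5123, -0.1741, 0.1659], 0.95), ([0.7039, -0.2627, -0.0008], 0.55)]
column_top [([0.5132, -0.1781, 0.1493], 0.7)]
saddle [([0.5104, -0.0897, 0.0784], 0.66)]
grip_top [([0.5234, -0.3104, 0.163], 0.84)]
red 60 med [0.5739 0.1728 0.1277] rect [574.4 173.5] [24.  24.6] 30.2
yellow 0
blue 83 med [ 0.5185 -0.1613  0.1489] rect [ 513.1 -162. ] [19.9 46.3] 85.3
plinth 2786 med [0.5438 0.2117 0.1268] rect [523.5 421.1] [154.2 587.1] 12.1
base 445 med [ 0.4917 -0.1096  0.007 ] rect [ 511.  -115.3] [ 84.7 107. ] 2.7
red 67 med [0.5765 0.1742 0.1296] rect [576.2 174.4] [26.7 23.7] 89.7
yellow 0
blue 189 med [ 0.5261 -0.1751  0.1506] rect [ 518. -177.] [47.2 45.3] 4.2
plinth 3241 med [0.585  0.22   0.1285] rect [522.8 422.1] [155.7 588.6] 12.1
base 1530 med [ 0.5347 -0.2371  0.0086] rect [ 519.1 -195.2] [ 89.7 268.3] 2.1
```

Request:
play_rows([
  [20,-1,2,0,0,0,1],
  [20,0,1,0,0,0,1],
  [18,0,0,0,0,0,1],
  [8,0,0,0,0,0,1],
  [6,0,0,0,0,0,1],
  [5,0,0,0,0,0,1],
  [4,0,0,0,0,0,1],
  [3,0,0,0,0,0,1],
  [2,0,0,0,0,0,1],
  [0,0,0,0,0,0,1],
  [0,0,0,0,0,0,1],
])

```text
clock: 5.5
eef_pos: [0.5112, -0.1809, 0.1561]
tool_rot: [0.487, 0.512, -0.487, 0.513]
ft_force: [-3.5, 0.2, 4.9]
grip_width: -0.0001
```

```bash
python3 - <<'E'
from h import *
print(get_obs()['ft_force'],get_obs()['eef_pos'])
for c in('top','scene'):
    w=camera(c)
    for n in ['saddle']: print(n,[(np.round(q['centre'],4).tolist(),round(q['confidence'],2)) for q in pinpoint(n,w)[:2]])
E
```

```text
[-3.53634268  0.1945326   4.94668358] [ 0.51117384 -0.1809419   0.15607527]
saddle [([0.5122, -0.0898, 0.0433], 0.83)]
saddle [([0.5126, -0.0905, 0.0433], 0.79)]
```

Request:
play_rows([
  [2,2,-2,0,0,0,1],
  [2,1,-2,0,0,0,1],
  [2,0,0,0,0,0,1],
  [0,0,0,0,0,0,1],
  [0,0,0,0,0,0,1],
  [0,0,0,0,0,0,1],
])

```text
clock: 6.2
eef_pos: [0.514, -0.1795, 0.154]
tool_rot: [0.487, 0.509, -0.489, 0.515]
ft_force: [-11.2, -4.4, 23.1]
grip_width: -0.0001
```

Request:
play_rows([
  [-8,0,0,0,0,0,1],
  [-20,0,0,0,0,0,1],
  [-25,0,0,0,0,0,-1],
  [0,0,0,0,0,0,-1],
  [0,0,0,0,0,0,-1],
  [0,0,0,0,0,0,-1],
  [0,0,0,0,0,0,-1],
  [0,0,0,0,0,0,-1],
])

```text
clock: 6.87
eef_pos: [0.5135, -0.176, 0.2002]
tool_rot: [0.487, 0.513, -0.487, 0.512]
ft_force: [-0.1, 0.4, 0.0]
grip_width: 0.0726
```

```bash
python3 d.py 0.5145 -0.177 0.116 92.9; python3 - <<'E'
from h import *
w=camera('wrist'); t=camera('top')
cv2.imwrite('pics/w2.png',cv2.cvtColor(np.hstack([w['frame'],t['frame']]),cv2.COLOR_RGB2BGR)[:,:,:][::1,::1]) if 0 else save(w,'w2')
for n in ['release_top','column_top','saddle','grip_top']:
  for p in(w,t): print(n,[(np.round(q['centre'],4).tolist(),round(q['confidence'],2)) for q in pinpoint(n,p)[:2]])
E
python3 m.py
```

```text
t 6.87 tcp [ 0.513 -0.176  0.2  ] toolx [-0.002  0.001 -1.   ] jaw [ 0.999  0.051 -0.002] F [-0.056  0.384  0.002] w 0.0726 j [-0.33   0.342  0.062  1.293 -0.     1.19 ]
turn [-3.141 -0.003 -0.001] shift now [84.227  1.129  1.123] shift after turn [84.23  -0.971 -1.059]
turn [ 0.    -0.001  0.002] shift now [84.227  1.129  1.123] shift after turn [84.23   0.971  1.059]
release_top [([0.5137, -0.1746, 0.1656], 0.56)]
release_top []
column_top [([0.5159, -0.1764, 0.155], 0.98)]
column_top [([0.5146, -0.1789, 0.1536], 0.98)]
saddle [([0.5116, -0.0918, 0.0483], 0.98)]
saddle [([0.5119, -0.0892, 0.0398], 0.57)]
grip_top []
grip_top [([0.5488, 0.2907, 0.0602], 0.64), ([0.5206, -0.3153, 0.1631], 0.43)]
red 62 med [0.574  0.173  0.1276] rect [574.5 173.3] [22.7 24.8] 46.1
yellow 0
blue 49 med [ 0.5214 -0.159   0.148 ] rect [ 450.7 -380.3] [482.3  36.8] 73.3
plinth 2779 med [0.5441 0.2121 0.1268] rect [523.1 420.9] [154.  587.3] 12.2
base 423 med [ 0.4936 -0.1096  0.007 ] rect [ 511.  -113.9] [ 84.4 104. ] 3.1
red 67 med [0.5755 0.1739 0.1294] rect [606.4 176.3] [84.2 24.3] 5.7
yellow 0
blue 156 med [ 0.5274 -0.1725  0.1507] rect [ 516.9 -176.8] [46.3 44.9] 2.8
plinth 3245 med [0.5853 0.2195 0.1285] rect [523.  421.4] [155.3 586.5] 12.0
base 1409 med [ 0.5377 -0.2498  0.0087] rect [ 509.6 -197.5] [106.5 270.5] 2.9
```

View pics/w2.png

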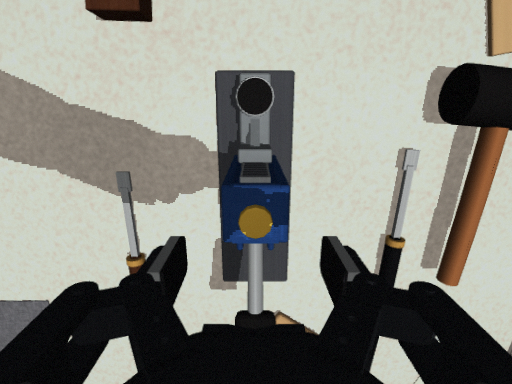

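The wrist view shows the toe down, with the saddle at (255,97). The column is centred between the open fingers at about x = 255 px. Next I descend and grip.

Request:
play_rows([
  [0,1,1,0,0,0,-1],
  [0,0,0,0,0,0,-1],
  [20,0,0,0,0,0,-1],
  [20,0,0,0,0,0,-1],
  [20,0,0,0,0,0,-1],
  [16,0,0,0,0,0,-1],
  [8,0,0,0,0,0,-1],
  [0,0,0,0,0,0,-1],
  [0,0,0,0,0,0,1],
  [0,0,0,0,0,0,1],
  [0,0,0,0,0,0,1],
  [0,0,0,0,0,0,1],
  [0,0,0,0,0,0,1],
  [0,0,0,0,0,0,1],
  [0,0,0,0,0,0,1],
])

```text
clock: 8.72
eef_pos: [0.5153, -0.1775, 0.1189]
tool_rot: [0.487, 0.512, -0.487, 0.513]
ft_force: [-3.1, -0.8, 6.0]
grip_width: 0.0492
```

```bash
python3 d.py 0.5145 -0.177 0.116 102.1; python3 - <<'E'
from h import *
# target: saddle at lift point
for yaw in(102.1,):
    y=np.deg2rad(yaw); print(np.array([.575,.1735])-.088*np.array([np.cos(y),np.sin(y)]))
for c in ('scene','top'):
    p=camera(c)
    for n in ['release_top','saddle','lift_point']: print(n,[(np.round(q['centre'],4).tolist(),round(q['confidence'],2)) for q in pinpoint(n,p)[:1]])
E
```

```text
t 8.72 tcp [ 0.515 -0.178  0.119] toolx [ 0.002 -0.001 -1.   ] jaw [0.999 0.051 0.001] F [-3.118 -0.841  6.   ] w 0.0492 j [-0.331  0.4   -0.073  1.096 -0.     1.188]
turn [ 2.981 -0.002 -0.002] shift now [ 2.887 -0.79  -0.574] shift after turn [2.889 0.684 0.689]
turn [-0.16   0.001 -0.001] shift now [ 2.887 -0.79  -0.574] shift after turn [ 2.889 -0.684 -0.689]
[0.59344643 0.08745508]
release_top []
saddle [([0.5117, -0.0892, 0.0443], 0.59)]
lift_point [([0.5745, 0.1712, 0.0631], 0.87)]
release_top []
saddle [([0.5127, -0.0884, 0.0462], 0.54)]
lift_point [([0.5768, 0.1763, 0.0568], 0.74)]
```

Request:
play_rows([
  [-2,0,0,-0.02,0,0,1],
  [0,0,0,-0.02,0,0,1],
  [0,0,0,-0.02,0,0,1],
  [0,0,0,-0.02,0,0,1],
  [0,0,0,-0.02,0,0,1],
  [0,0,0,-0.02,0,0,1],
  [0,0,0,-0.02,0,0,1],
  [0,0,0,-0.02,0,0,1],
  [0,0,0,0,0,0,1],
  [0,0,0,0,0,0,1],
])

```text
clock: 9.95
eef_pos: [0.5152, -0.1771, 0.119]
tool_rot: [0.444, 0.55, -0.444, 0.55]
ft_force: [0.8, -3.3, -8.3]
grip_width: 0.0492
```

Request:
play_rows([
  [0,3,-5,0,0,0,1],
  [0,6,-11,0,0,0,1],
  [0,6,-11,0,0,0,1],
  [0,6,-11,0,0,0,1],
  [0,6,-11,0,0,0,1],
  [0,6,-11,0,0,0,1],
  [0,6,-11,0,0,0,1],
  [0,6,-11,0,0,0,1],
  [0,6,-11,0,0,0,1],
  [0,6,-11,0,0,0,1],
  [0,6,-11,0,0,0,1],
  [0,6,-11,0,0,0,1],
  [0,3,-6,0,0,0,1],
  [0,0,0,0,0,0,1],
])

```text
clock: 11.12
eef_pos: [0.5569, -0.0321, 0.1191]
tool_rot: [0.444, 0.551, -0.445, 0.55]
ft_force: [-1.4, -1.2, -5.4]
grip_width: 0.0494
```

```bash
python3 d.py 0.5934 0.0875 0.118 102.1; python3 - <<'E'
from h import *
p=camera('scene'); save(p,'s2')
for n in ['saddle','lift_point','pump_handle']: print(n,[(np.round(q['centre'],4).tolist(),round(q['confidence'],2)) for q in pinpoint(n,p)[:1]])
p=camera('top')
for n in ['saddle','lift_point','pump_handle','grip_top']: print(n,[(np.round(q['centre'],4).tolist(),round(q['confidence'],2)) for q in pinpoint(n,p)[:1]])
E
python3 m.py
```

```text
t 11.12 tcp [ 0.557 -0.032  0.119] toolx [-0.002 -0.    -1.   ] jaw [ 0.978  0.211 -0.002] F [-1.397 -1.195 -5.396] w 0.0494 j [-0.057  0.427 -0.031  1.116 -0.     1.301]
turn [-3.14  -0.004 -0.   ] shift now [   1.039   60.865 -109.222] shift after turn [  1.146 -60.72  109.302]
turn [ 0.001 -0.     0.002] shift now [   1.039   60.865 -109.222] shift after turn [   1.146   60.72  -109.302]
saddle [([0.5411, 0.054, 0.044], 0.7)]
lift_point [([0.5744, 0.1713, 0.0594], 0.68)]
pump_handle [([0.5609, -0.064, 0.1015], 0.96)]
saddle [([0.5719, 0.1777, 0.059], 0.63)]
lift_point [([0.5744, 0.1772, 0.0567], 0.68)]
pump_handle []
grip_top [([0.5826, -0.1677, 0.1664], 0.71)]
red 61 med [0.574  0.1731 0.1274] rect [574.2 172.9] [22.8 24.8] 51.9
yellow 0
blue 0
plinth 2781 med [0.544  0.2116 0.1269] rect [523.4 421. ] [153.2 587.1] 12.1
base 298 med [ 0.5613 -0.151   0.0073] rect [ 563.7 -153.4] [53.6 67.2] 9.7
red 65 med [0.5753 0.1729 0.1293] rect [575.4 174. ] [24.3 24.5] 80.0
yellow 0
blue 71 med [ 0.566  -0.0478  0.1508] rect [563.3 -47.6] [44.8 12.4] 9.2
plinth 3226 med [0.5852 0.2198 0.1285] rect [522.6 421. ] [154.9 585.9] 12.1
base 558 med [ 0.561  -0.1291  0.0092] rect [561.8 -98. ] [129.5 167.8] 29.2
```

View pics/s2.png

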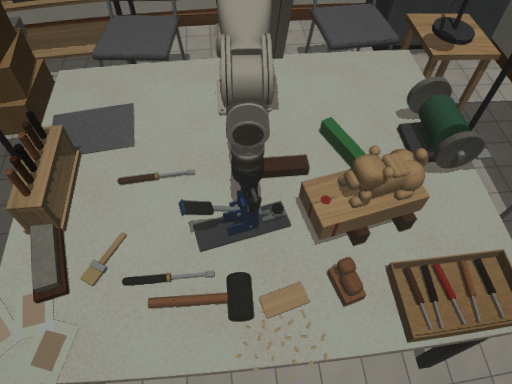

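The scene view shows the jack gripped upright, with its saddle at (278,208). The detected saddle and the position worked out from the TCP agree to 3 mm, so I continue under the mark.

Request:
play_rows([
  [0,3,-5,0,0,0,1],
  [0,6,-10,0,0,0,1],
  [0,6,-10,0,0,0,1],
  [0,6,-10,0,0,0,1],
  [0,6,-10,0,0,0,1],
  [0,6,-10,0,0,0,1],
  [0,6,-10,0,0,0,1],
  [0,6,-10,0,0,0,1],
  [0,6,-10,0,0,0,1],
  [0,4,-10,0,0,0,1],
  [0,3,-8,0,0,0,1],
  [0,2,-6,0,0,0,1],
  [0,0,0,0,0,0,1],
  [0,0,0,0,0,0,1],
])

```text
clock: 12.83
eef_pos: [0.5943, 0.0853, 0.119]
tool_rot: [0.445, 0.549, -0.445, 0.55]
ft_force: [-0.4, -2.6, -7.6]
grip_width: 0.0492
```

```bash
python3 d.py 0.5934 0.0875 0.118 102.1; python3 - <<'E'
from h import *
p=camera('scene')
for n in ['saddle','lift_point','pump_handle','blank']: print(n,[(np.round(q['centre'],4).tolist(),round(q['confidence'],2)) for q in pinpoint(n,p)[:1]])
p=camera('top');save(p,'t3')
for n in ['saddle','lift_point','pump_handle','grip_top']: print(n,[(np.round(q['centre'],4).tolist(),round(q['confidence'],2)) for q in pinpoint(n,p)[:1]])
p=camera('wrist');save(p,'w3')
for n in ['saddle','lift_point','pump_handle','grip_top','release_top']: print(n,[(np.round(q['centre'],4).tolist(),round(q['confidence'],2)) for q in pinpoint(n,p)[:1]])
E
python3 m.py
```

```text
t 12.83 tcp [0.594 0.085 0.119] toolx [ 0.001 -0.001 -1.   ] jaw [0.978 0.209 0.001] F [-0.401 -2.647 -7.583] w 0.0492 j [ 0.143  0.504  0.093  1.16  -0.001  1.504]
turn [ 3.141 -0.001 -0.002] shift now [ 1.004 -0.475 -2.303] shift after turn [1.008 0.472 2.302]
turn [-0.001  0.001 -0.001] shift now [ 1.004 -0.475 -2.303] shift after turn [ 1.008 -0.472 -2.302]
saddle [([0.5742, 0.1739, 0.0457], 0.64)]
lift_point [([0.574, 0.1693, 0.0601], 0.69)]
pump_handle [([0.5997, 0.0563, 0.1029], 0.9)]
blank [([0.5514, 0.2901, 0.0607], 0.69)]
saddle []
lift_point []
pump_handle [([0.6004, 0.0571, 0.0961], 0.86)]
grip_top [([0.6206, -0.048, 0.1658], 0.59)]
saddle []
lift_point []
pump_handle []
grip_top [([0.7903, 0.0354, -0.0026], 0.51)]
release_top [([0.594, 0.0849, 0.1652], 0.69)]
red 0
yellow 0
blue 0
plinth 1544 med [0.5045 0.2767 0.1267] rect [517.5 448.3] [153.4 532.4] 12.2
base 67 med [ 0.5789 -0.0268  0.0076] rect [577.1 -36.5] [13.1 70.7] 2.3
red 66 med [0.5767 0.1735 0.1297] rect [606.6 175.7] [85.  27.1] 3.9
yellow 0
blue 95 med [0.6028 0.0718 0.1505] rect [599.1  72.5] [43.4 32.1] 35.4
plinth 3073 med [0.5882 0.225  0.1286] rect [527.6 400.3] [154.2 629.1] 11.9
base 68 med [ 0.5799 -0.0233  0.0093] rect [579.7 -34.5] [12.8 67.7] 2.6
```

View pics/w3.png

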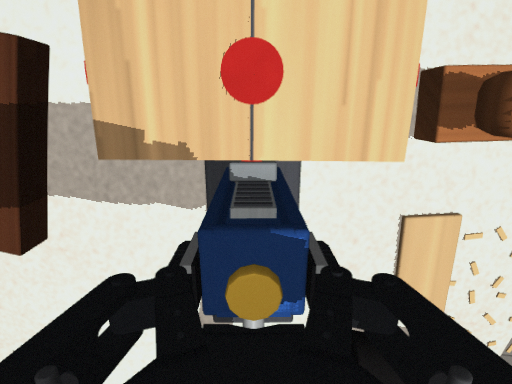

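Request:
play_rows([
  [0,0,-2,0,0,0,1],
  [0,0,0,0,0,0,1],
  [0,0,0,0,0,0,1],
  [0,0,0,0,0,0,-1],
  [0,0,0,0,0,0,-1],
  [0,0,0,0,0,0,-1],
  [0,0,0,0,0,0,-1],
  [0,0,0,0,0,0,-1],
  [0,0,0,0,0,0,-1],
  [-10,0,0,0,0,0,-1],
  [-20,0,0,0,0,0,-1],
  [-30,0,0,0,0,0,-1],
  [-30,0,0,0,0,0,-1],
  [-25,0,0,0,0,0,1],
  [0,0,20,0,0,0,1],
  [0,0,28,0,0,0,1],
  [0,0,28,0,0,0,1],
  [0,0,28,0,0,0,1],
  [0,0,20,0,0,0,1],
  [0,0,7,0,0,0,1],
])

```text
clock: 15.4
eef_pos: [0.6212, -0.0431, 0.235]
tool_rot: [0.446, 0.549, -0.446, 0.55]
ft_force: [-0.3, 0.2, -0.2]
grip_width: 0.0005
```

```bash
python3 d.py 0.621 -0.0425 0.168 102.1; python3 - <<'E'
from h import *
for c in('scene','top','wrist'):
  p=camera(c); save(p,c+'4')
  for n in ['saddle','lift_point','pump_handle','grip_top','release_top','column_top']: print(c,n,[(np.round(q['centre'],4).tolist(),round(q['confidence'],2)) for q in pinpoint(n,p)[:1]])
E
python3 m.py
```

```text
t 15.4 tcp [ 0.621 -0.043  0.235] toolx [ 0.001 -0.001 -1.   ] jaw [0.979 0.206 0.001] F [-0.283  0.166 -0.16 ] w 0.0005 j [-0.069  0.491  0.378  1.458 -0.001  1.294]
turn [ 3.138 -0.001 -0.002] shift now [67.019 -0.095 -0.658] shift after turn [67.02   0.042  0.59 ]
turn [-0.004  0.001 -0.001] shift now [67.019 -0.095 -0.658] shift after turn [67.02  -0.042 -0.59 ]
scene saddle [([0.3619, 0.0826, -0.002], 0.63)]
scene lift_point [([0.5752, 0.171, 0.0565], 0.7)]
scene pump_handle [([0.5971, 0.0571, 0.0998], 0.97)]
scene grip_top [([0.6223, -0.0462, 0.1658], 0.85)]
scene release_top [([0.5923, 0.0874, 0.1675], 0.54)]
scene column_top [([0.5884, 0.0875, 0.1538], 0.96)]
top saddle []
top lift_point [([0.5759, 0.1735, 0.0583], 0.82)]
top pump_handle []
top grip_top []
top release_top []
top column_top [([0.5888, 0.0863, 0.1503], 0.77)]
wrist saddle [([0.3666, 0.0807, 0.0011], 0.25)]
wrist lift_point [([0.3608, -0.308, -0.002], 0.17)]
wrist pump_handle [([0.5971, 0.0573, 0.0988], 0.9)]
wrist grip_top [([0.6224, -0.0387, 0.1622], 0.74)]
wrist release_top [([0.5891, 0.0879, 0.1676], 0.81)]
wrist column_top [([0.5905, 0.0869, 0.1555], 0.58)]
red 57 med [0.5741 0.1729 0.1273] rect [575.  173.8] [26.3 21.9] 88.3
yellow 40 med [0.5908 0.088  0.1657] rect [590.7  88.4] [18.1 17.2] 1.4
blue 174 med [0.5832 0.0844 0.1484] rect [ 453.1 -258.6] [799.8  57.9] 68.5
plinth 2775 med [0.5442 0.2116 0.1269] rect [526.7 407.2] [153.8 612.6] 12.1
base 0
red 67 med [0.5758 0.1742 0.1296] rect [576.3 173.8] [25.1 25.1] 74.3
yellow 46 med [0.5943 0.0885 0.1665] rect [593.1  89. ] [19.9 18.2] 23.3
blue 193 med [0.6037 0.0833 0.1501] rect [594.7  88.2] [47.3 44.9] 9.9
plinth 3254 med [0.5859 0.2194 0.1285] rect [527.  402.5] [155.4 627.2] 12.2
base 73 med [ 0.5797 -0.0223  0.0086] rect [577.2 -34.6] [15.4 67.6] 1.1
```

View pics/wrist4.png

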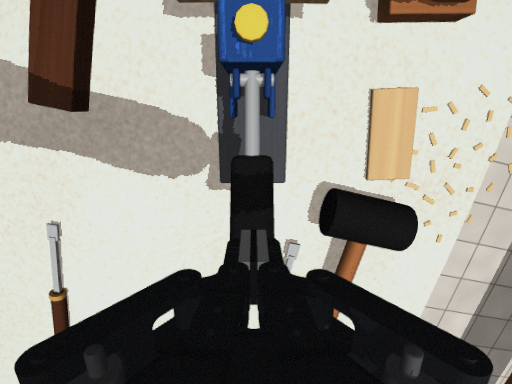

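The wrist view shows the handle straight ahead under the shut fingers, with the grip at about (252,190) and the column in line. The saddle is within about 2 mm of the mark. I start with the first stroke.

Request:
play_rows([
  [20,0,0,0,0,0,1],
  [20,0,0,0,0,0,1],
  [20,0,1,0,0,0,1],
  [8,0,3,0,0,0,1],
  [8,0,4,0,0,0,1],
  [8,0,4,0,0,0,1],
  [8,0,3,0,0,0,1],
  [8,0,2,0,0,0,1],
  [8,0,2,0,0,0,1],
  [8,0,1,0,0,0,1],
  [8,0,1,0,0,0,1],
  [8,0,0,0,0,0,1],
  [8,0,0,0,0,0,1],
  [4,0,0,0,0,0,1],
  [0,0,0,0,0,0,1],
  [0,0,0,0,0,0,1],
])

```text
clock: 17.88
eef_pos: [0.626, -0.0616, 0.1014]
tool_rot: [0.446, 0.547, -0.443, 0.552]
ft_force: [-21.3, 1.4, 49.7]
grip_width: -0.0002
```

```bash
cat > c.py <<'E'
from h import *
o=get_obs(); print(round(o['clock'],2),np.round(o['eef_pos'],4),np.round(o['ft_force'],1))
for c in('scene','top'):
  p=camera(c)
  for n in ['saddle','lift_point','pump_handle','grip_top','release_top','blank']: print(c,n,[(np.round(q['centre'],4).tolist(),round(q['confidence'],2)) for q in pinpoint(n,p)[:1]])
  X=cloud(p); hsv=cv2.cvtColor(p['frame'],cv2.COLOR_RGB2HSV).astype(int); H,S,V=hsv[...,0],hsv[...,1],hsv[...,2]
  for nm,m in(('red',((H<8)|(H>172))&(S>140)&(V>80)&(X[...,2]>.12)&(abs(X[...,0]-.575)<.03)&(X[...,1]<.2)),('yel',(H>20)&(H<35)&(S>140)&(V>120)&(X[...,2]>.145))):
    q=X[m]; print(c,nm,len(q),np.round(np.nanmedian(q,0),4) if len(q) else '')
  save(p,c+'_%d'%(o['clock']*100))
E
python3 c.py
```

```text
17.88 [ 0.626  -0.0616  0.1014] [-21.3   1.4  49.7]
scene saddle [([0.5726, 0.1733, 0.0572], 0.51)]
scene lift_point [([0.5754, 0.1684, 0.0616], 0.7)]
scene pump_handle [([0.5975, 0.06, 0.0986], 0.74)]
scene grip_top [([0.628, -0.0625, 0.1026], 0.62)]
scene release_top [([0.5896, 0.0902, 0.1647], 0.43)]
scene blank [([0.5516, 0.2868, 0.0607], 0.68)]
scene red 66 [0.5755 0.1734 0.1295]
scene yel 45 [0.5936 0.0889 0.1663]
top saddle []
top lift_point [([0.574, 0.1772, 0.0551], 0.81)]
top pump_handle [([0.5989, 0.0567, 0.0986], 0.57)]
top grip_top []
top release_top [([0.5938, 0.0889, 0.1686], 0.58)]
top blank [([0.5509, 0.2939, 0.0592], 0.84)]
top red 60 [0.5739 0.1739 0.1279]
top yel 39 [0.5908 0.0881 0.1658]
```

Request:
play_rows([
  [-12,0,0,0,0,0,1],
  [-8,0,0,0,0,0,1],
  [-8,0,-1,0,0,0,1],
  [-8,0,-1,0,0,0,1],
  [-8,0,-2,0,0,0,1],
  [-8,0,-2,0,0,0,1],
  [-8,0,-3,0,0,0,1],
  [-8,0,-4,0,0,0,1],
  [-8,0,-4,0,0,0,1],
  [-8,0,-3,0,0,0,1],
  [-6,0,-1,0,0,0,1],
  [0,0,0,0,0,0,1],
  [0,0,0,0,0,0,1],
  [0,0,0,0,0,0,1],
])

```text
clock: 19.75
eef_pos: [0.6202, -0.0402, 0.1795]
tool_rot: [0.444, 0.55, -0.445, 0.549]
ft_force: [0.2, 0.1, -0.2]
grip_width: -0.0002
```

```bash
python3 c.py
```

```text
19.75 [ 0.6202 -0.0402  0.1795] [ 0.2  0.1 -0.2]
scene saddle [([0.5746, 0.1781, 0.0505], 0.38)]
scene lift_point [([0.5761, 0.1717, 0.0578], 0.92)]
scene pump_handle [([0.5978, 0.0551, 0.099], 0.9)]
scene grip_top [([0.6202, -0.0456, 0.1642], 0.76)]
scene release_top [([0.364, 0.0829, -0.0008], 0.71)]
scene blank []
scene red 68 [0.5761 0.1737 0.1293]
scene yel 45 [0.5943 0.0891 0.1669]
top saddle []
top lift_point [([0.5761, 0.176, 0.0542], 0.97)]
top pump_handle [([0.599, 0.0626, 0.098], 0.47)]
top grip_top []
top release_top []
top blank [([0.5512, 0.2925, 0.0599], 0.66)]
top red 60 [0.5739 0.173  0.128 ]
top yel 40 [0.5907 0.0883 0.1644]
```

Request:
play_rows([
  [6,0,1,0,0,0,1],
  [8,0,3,0,0,0,1],
  [8,0,4,0,0,0,1],
  [8,0,4,0,0,0,1],
  [8,0,3,0,0,0,1],
  [8,0,2,0,0,0,1],
  [8,0,2,0,0,0,1],
  [8,0,1,0,0,0,1],
  [8,0,1,0,0,0,1],
  [8,0,0,0,0,0,1],
  [7,0,0,0,0,0,1],
  [0,0,0,0,0,0,1],
  [0,0,0,0,0,0,1],
])

```text
clock: 21.53
eef_pos: [0.6266, -0.062, 0.102]
tool_rot: [0.446, 0.547, -0.444, 0.552]
ft_force: [-9.5, -1.2, 33.2]
grip_width: 0.0003
```

```bash
python3 c.py
```

```text
21.53 [ 0.6266 -0.062   0.102 ] [-9.5 -1.2 33.2]
scene saddle [([0.5747, 0.1776, 0.0657], 0.37)]
scene lift_point [([0.57, 0.1675, 0.0705], 0.65)]
scene pump_handle [([0.5956, 0.0568, 0.099], 0.75)]
scene grip_top [([0.626, -0.0628, 0.1011], 0.97)]
scene release_top [([0.594, 0.0886, 0.1624], 0.49)]
scene blank [([0.5489, 0.2905, 0.0678], 0.61)]
scene red 63 [0.5746 0.1765 0.1387]
scene yel 45 [0.5942 0.0889 0.1667]
top saddle []
top lift_point [([0.5757, 0.1773, 0.0666], 0.59)]
top pump_handle [([0.6002, 0.059, 0.1006], 0.47)]
top grip_top [([0.3621, -0.3079, 0.0013], 0.32)]
top release_top [([0.5928, 0.0869, 0.1678], 0.59)]
top blank [([0.55, 0.293, 0.0643], 0.71)]
top red 61 [0.5748 0.1769 0.1365]
top yel 40 [0.5908 0.0882 0.165 ]
```

Request:
play_rows([
  [-8,0,0,0,0,0,1],
  [-8,0,0,0,0,0,1],
  [-8,0,-1,0,0,0,1],
  [-8,0,-1,0,0,0,1],
  [-8,0,-2,0,0,0,1],
  [-8,0,-2,0,0,0,1],
  [-8,0,-3,0,0,0,1],
  [-8,0,-4,0,0,0,1],
  [-8,0,-4,0,0,0,1],
  [-8,0,-3,0,0,0,1],
  [-8,0,-1,0,0,0,1],
  [0,0,0,0,0,0,1],
  [0,0,0,0,0,0,1],
  [0,0,0,0,0,0,1],
])

```text
clock: 23.4
eef_pos: [0.6201, -0.0402, 0.1825]
tool_rot: [0.444, 0.55, -0.445, 0.549]
ft_force: [-0.2, -0.0, 1.0]
grip_width: 0.0001
```

```bash
python3 c.py | grep -v blank
```

```text
23.4 [ 0.6201 -0.0402  0.1825] [-0.2 -0.   1. ]
scene saddle [([0.5762, 0.1774, 0.0622], 0.39)]
scene lift_point [([0.5747, 0.1695, 0.0645], 0.74)]
scene pump_handle [([0.5966, 0.0588, 0.0993], 0.67)]
scene grip_top [([0.6226, -0.0395, 0.1618], 0.7)]
scene release_top [([0.5928, 0.089, 0.1635], 0.64)]
scene red 67 [0.5751 0.1756 0.1352]
scene yel 45 [0.5942 0.0893 0.1665]
top saddle [([0.3585, -0.3103, -0.0017], 0.6)]
top lift_point [([0.5727, 0.1782, 0.0605], 0.89)]
top pump_handle [([0.5982, 0.0555, 0.098], 0.38)]
top grip_top []
top release_top [([0.5925, 0.0897, 0.1678], 0.59)]
top red 59 [0.5749 0.1749 0.1329]
top yel 40 [0.5911 0.0881 0.1653]
```

Request:
play_rows([
  [8,0,1,0,0,0,1],
  [8,0,3,0,0,0,1],
  [8,0,4,0,0,0,1],
  [8,0,4,0,0,0,1],
  [8,0,3,0,0,0,1],
  [8,0,2,0,0,0,1],
  [8,0,2,0,0,0,1],
  [8,0,1,0,0,0,1],
  [8,0,1,0,0,0,1],
  [8,0,0,0,0,0,1],
  [7,0,0,0,0,0,1],
  [0,0,0,0,0,0,1],
  [0,0,0,0,0,0,1],
  [0,0,0,0,0,0,1],
])

```text
clock: 25.27
eef_pos: [0.6264, -0.0623, 0.1022]
tool_rot: [0.446, 0.547, -0.444, 0.552]
ft_force: [-8.2, -2.2, 28.8]
grip_width: -0.0005
```

```bash
python3 c.py; ls pics | tail -4
```

```text
25.27 [ 0.6264 -0.0623  0.1022] [-8.2 -2.2 28.8]
scene saddle [([0.5763, 0.1757, 0.0751], 0.5)]
scene lift_point [([0.5759, 0.1722, 0.0795], 0.85)]
scene pump_handle [([0.5964, 0.0577, 0.0999], 0.72)]
scene grip_top [([0.628, -0.0652, 0.1007], 0.65)]
scene release_top [([0.589, 0.089, 0.1636], 0.61)]
scene blank []
scene red 63 [0.5738 0.1801 0.1494]
scene yel 45 [0.5935 0.0888 0.1664]
top saddle []
top lift_point [([0.5766, 0.1775, 0.0782], 0.93)]
top pump_handle [([0.5964, 0.0576, 0.0959], 0.65)]
top grip_top []
top release_top [([0.5964, 0.088, 0.1683], 0.42)]
top blank [([0.5504, 0.2903, 0.0719], 0.91)]
top red 61 [0.5729 0.1809 0.1467]
top yel 40 [0.5907 0.0883 0.1646]
w1.png
w2.png
w3.png
wrist4.png
```

```bash
python3 - <<'E'
import cv2
a=cv2.imread('pics/scene_2527.png'); cv2.imwrite('pics/fin.png',cv2.resize(a[120:300,170:450],None,fx=2.8,fy=2.8))
E
```

```text
[ WARN:0@0.014] global loadsave.cpp:275 findDecoder imread_('pics/scene_2527.png'): can't open/read file: check file path/integrity
Traceback (most recent call last):
TypeError: 'NoneType' object is not subscriptable
```

```bash
python3 - <<'E'
import cv2,glob
a=cv2.imread(glob.glob('pics/scene_252*.png')[0]); cv2.imwrite('pics/fin.png',cv2.resize(a[120:300,170:450],None,fx=2.8,fy=2.8))
E
```

```text
(no output)
```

View pics/fin.png

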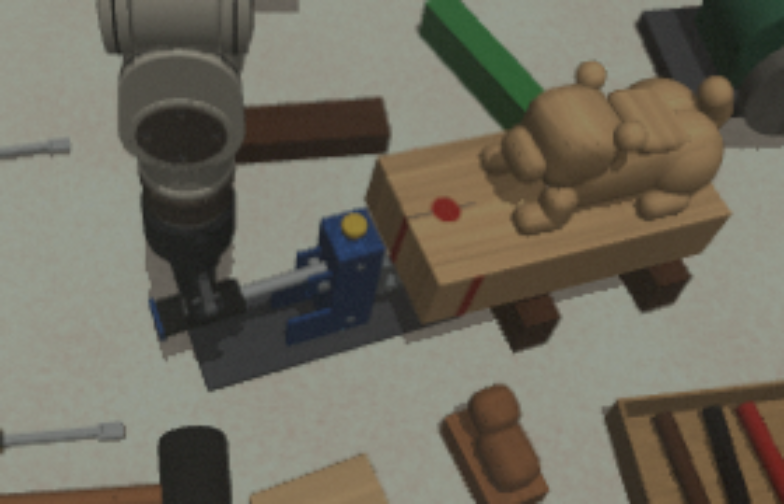

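The final crop shows the handle pressed down at (205,300), the marked end raised with its spot at (445,210), and the jack flat. The robot is clear of the wood and the other things are undisturbed, so I hand in.

```bash
python3 -c "
from workcell import *
job_done(); o=get_obs(); print(o['clock'],o['eef_pos'],o['ft_force'])"
```

```text
the job is handed in; nothing more can be done
the job is handed in; nothing more can be done
```

The marked end of the lion is jacked up about 19–20 mm and held there, with the fingers pressing the handle fully down. I handed the job in at about 25 s on the robot clock.

- **Release knob:** I pressed it fully in, and the saddle dropped to about 44 mm above the table, as expected for fully down.
- **Positioning:** I gripped the column and slid the jack until the saddle was about 2 mm in plan from the red mark. I turned it about 9° on the way to line up with the blank.
- **Pumping:** I made three strokes, letting the handle come right up after the first two. The last was a down stroke, which I am holding.

**Last checks:**
- **Height:** both cameras showed the red spot 19–20 mm above its start, and the networks put the lift point at about 78–79 mm. You need 73 mm.
- **Handle:** the fingertips stood at the fully-down height, with about 29 N upward on the tool.
- **Jack:** the column had not moved during pumping, and the jack looked flat.
- **Surroundings:** in the last picture the robot was clear of the wood and the other things looked undisturbed.

**Not fully confirmed:**
- The saddle is hidden under the plinth. That it carries the end alone, clear of the near bearer, I inferred from the rise and the picture; I did not measure it.
- The networks gave a few false hits, such as the offcut reported as the saddle. I set those aside because they disagreed with the colour and depth measurements.
- The first stroke pressed harder than needed, about 50 N downward. I made the later strokes shallower.
- The reading I asked for after handing in was not returned.

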